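Line up the enamel mugs by size

ROBOT

A 6-joint arm with a two-finger parallel gripper is mounted at the origin on the work surface. World frame = base frame: x ahead of the robot, y to its left, z up, the work surface at z = 0. Lengths are in m, angles in rad, forces in N, time in s.
With the tool pointing down it reaches from about 0.35 to 0.775 m from the base axis. Payload 7.3 kg.
Tool frame: the origin (TCP) lies midway between the tips of the shut fingers; the grasp point (between the pads) lies 19 mm behind it; z points along the fingers, x is the direction in which the jaws open and shut, and the axes are right-handed (so a half turn about z gives the same grasp; the last joint's range is limited). The gripper opens to 92 mm and grips with 3 to 60 N. Pads are 19 mm wide; open, the fingers measure 130 mm over their backs; the gripper's body (75 mm by 190 mm) begins 47 mm behind the grasp point.
Start: joints at [-1.385, 0.342, 1.524, -0, 1.275, -0.146], TCP at [0.171, -0.496, 0.227] pointing down, gripper open.
Joint ranges: [-2.53, 2.53], [-0.77, 2.02], [0.04, 2.7], [-1, 4.14], [0.28, 2.66], [-3.11, 3.11]. Speed limits (rad/s): [2.57, 2.57, 3.14, 3.14, 3.14, 3.14].

INTERFACE

Orientations are given as a unit quaternion [w, x, y, z].
In Python, from station import observe, vision, ctrl gives the robot as it stands.
- The arm moves only by the shell command python3 -m pendant 'ROWS' [FORCE]. ROWS is JSON, a list of rows, each a list of 7 numbers: the shift along the world's x, y, z in units of 25 mm (1.0 is 25 mm), then the turn, a rotation vector about the world's x, y, z in units of 5 degrees (1.0 is 5 degrees), then the finger opening in mm, from 0 to 91.8. A call has 1 to 10 rows; each row shifts and turns the pose as measured when the row begins; what a row does not reach is not made up. A row lasts 1/10 s, in which the tool goes at most 50 mm and 8.59 degrees, less where a joint would pass 70% of its speed; a pose out of reach is approached as far as the arm can. A call is refused whole if a number of a shift passes 1 or a number of a turn 1, either way. A call with a gripper value outside its range is refused whole. The fingers move at their own pace and stop on an object; FORCE is the grip in N (left out, the last holds). Time passes only in rows, so rows that do not move let the fingers close. It gives the time, the measured TCP pose, the force and the opening at its end, in the units of the state.
- observe(): the state, without advancing time (a new reading comes with each control period).
- vision.read_camera(name): name is "side" or "top"; returns a dict with "img" (400x640x3 uint8, red, green, blue), "range_z" (400x640 float32, m along the optical axis (not along the pixel's ray), 0 where there is no reading), "K" (3x3 intrinsics, pixels), "distortion" ([k1, k2, p1, p2, k3] as OpenCV has them; the pictures are not rectified), "cam_to_world" (4x4, takes a point from camera to world coordinates). Camera axes: x right, y up, looking along -z (the intrinsics and any distortion apply to the point x, -y, -z); pixel columns grow to the right and rows downward; lengths in m; the calibration is good to about 2 mm. A picture is of the moment at which its call begins.
- ctrl.job_done(): hands the job in, once; it reports no verdict.
The state is a dict: "clock": time; "qpos": joint angles; "dq": joint speeds; "joint_torque": joint torques, N m; "tool_pos": TCP position; "eef_rot": TCP orientation; "contact_force": force on the tool from outside, world axes, zero at the start; "torque": the same for the moment, N m; "width": opening from 0.0 (shut) to 1.0 (fully open).
Only numpy, scipy, OpenCV 4.12 (cv2) and the standard library are available. Lean on these libraries where they do the work, as an engineer would, in place of code of your own. Each camera call takes 0.05 s, during which the arm holds its last target. There are 200 camera calls.

TASK

Put the washed enamel mugs back on the scrap-wood plank, one on each cork coaster, lined up in order of size: the smallest on the coaster next to the glass sauce dish, the biggest at the other end. Stand each mug upright in the middle of its coaster, set down and not dropped or banged (enamel chips), and leave the sauce dish and the red colander where they are.

Things in the scene. Friction and masses are not known exactly. Their poses are not given: they have to be found in the camera images.
- mug_s_center (a point): The smallest of four white enamel mugs with a dark rim (loose, open top, straight sides): 45 mm across the body, 44 mm high, wall 2.5 mm. This point is on the mug's axis half-way up (22 mm above its foot). z is up through the mouth; the handle stands out along -x by about 23 mm and is 7 mm thick, so the two sides along y are clear to grip.
- mug_m_center (a point): The second smallest of four white enamel mugs with a dark rim (loose, open top, straight sides): 53 mm across the body, 54 mm high, wall 2.5 mm. This point is on the mug's axis half-way up (27 mm above its foot). z is up through the mouth; the handle stands out along -x by about 24 mm and is 7 mm thick, so the two sides along y are clear to grip.
- mug_l_center (a point): The second biggest of four white enamel mugs with a dark rim (loose, open top, straight sides): 61 mm across the body, 66 mm high, wall 2.5 mm. This point is on the mug's axis half-way up (33 mm above its foot). z is up through the mouth; the handle stands out along -x by about 26 mm and is 7 mm thick, so the two sides along y are clear to grip.
- mug_xl_center (a point): The biggest of four white enamel mugs with a dark rim (loose, open top, straight sides): 68 mm across the body, 78 mm high, wall 2.5 mm. This point is on the mug's axis half-way up (39 mm above its foot). z is up through the mouth; the handle stands out along -x by about 27 mm and is 7 mm thick, so the two sides along y are clear to grip.
- coaster_1: One of four alike round cork coasters, 96 mm across and 5 mm thick, fixed in a row about 110 mm apart along the scrap-wood plank; the names say nothing of their order in the row. Origin: centre of its underside (on the plank's top, 25 mm above the bench), z up.
- coaster_2: One of four alike round cork coasters, 96 mm across and 5 mm thick, fixed in a row about 110 mm apart along the scrap-wood plank; the names say nothing of their order in the row. Origin: centre of its underside (on the plank's top, 25 mm above the bench), z up.
- coaster_3: One of four alike round cork coasters, 96 mm across and 5 mm thick, fixed in a row about 110 mm apart along the scrap-wood plank; the names say nothing of their order in the row. Origin: centre of its underside (on the plank's top, 25 mm above the bench), z up.
- coaster_4: One of four alike round cork coasters, 96 mm across and 5 mm thick, fixed in a row about 110 mm apart along the scrap-wood plank; the names say nothing of their order in the row. Origin: centre of its underside (on the plank's top, 25 mm above the bench), z up.
- dish: Round clear glass sauce dish, 92 mm across the rim, 30 mm high, loose, standing on the plank beyond one end of the row of coasters (either end), about 165 mm from the middle of the nearest coaster. Origin: centre of its underside.
- colander: Red plastic colander, 164 mm across the rim, 80 mm high, with two loop handles reaching 100 mm from its centre along its x axis; loose, standing on the plank beyond the other end of the row. Origin: centre of its underside.
There are look-alikes about, which are no part of the job. What is shaped like the part that bears mug_m_center but blue, orange or purple is not meant.

How it is judged:
At the end, for the whole second after the job is handed in: Each mug stands upright (within 0.1 rad), released and at rest, on a coaster, its axis within 14 mm of the coaster's centre; counted from the sauce dish, the mugs are in order from smallest to biggest, one to a coaster (((horizontal distance between mug_s_center and coaster_1 below 0.014 m and z of mug_s_center in the frame of coaster_1 between 0.023 and 0.031 m) or (horizontal distance between mug_s_center and coaster_2 below 0.014 m and z of mug_s_center in the frame of coaster_2 between 0.023 and 0.031 m) or (horizontal distance between mug_s_center and coaster_3 below 0.014 m and z of mug_s_center in the frame of coaster_3 between 0.023 and 0.031 m) or (horizontal distance between mug_s_center and coaster_4 below 0.014 m and z of mug_s_center in the frame of coaster_4 between 0.023 and 0.031 m)) and horizontal distance between mug_s_center and dish below 0.22 m and angle between each of mug_s_center, mug_m_center, mug_l_center, mug_xl_center's own z axis and vertical below 0.1 rad and linear speed of each of mug_s, mug_m, mug_l, mug_xl below 0.02 m/s and angular speed of each of mug_s, mug_m, mug_l, mug_xl below 0.2 rad/s and ((horizontal distance between mug_m_center and coaster_1 below 0.014 m and z of mug_m_center in the frame of coaster_1 between 0.028 and 0.036 m) or (horizontal distance between mug_m_center and coaster_2 below 0.014 m and z of mug_m_center in the frame of coaster_2 between 0.028 and 0.036 m) or (horizontal distance between mug_m_center and coaster_3 below 0.014 m and z of mug_m_center in the frame of coaster_3 between 0.028 and 0.036 m) or (horizontal distance between mug_m_center and coaster_4 below 0.014 m and z of mug_m_center in the frame of coaster_4 between 0.028 and 0.036 m)) and horizontal distance between mug_m_center and dish between 0.22 and 0.33 m and ((horizontal distance between mug_l_center and coaster_1 below 0.014 m and z of mug_l_center in the frame of coaster_1 between 0.034 and 0.042 m) or (horizontal distance between mug_l_center and coaster_2 below 0.014 m and z of mug_l_center in the frame of coaster_2 between 0.034 and 0.042 m) or (horizontal distance between mug_l_center and coaster_3 below 0.014 m and z of mug_l_center in the frame of coaster_3 between 0.034 and 0.042 m) or (horizontal distance between mug_l_center and coaster_4 below 0.014 m and z of mug_l_center in the frame of coaster_4 between 0.034 and 0.042 m)) and horizontal distance between mug_l_center and dish between 0.33 and 0.44 m and ((horizontal distance between mug_xl_center and coaster_1 below 0.014 m and z of mug_xl_center in the frame of coaster_1 between 0.04 and 0.048 m) or (horizontal distance between mug_xl_center and coaster_2 below 0.014 m and z of mug_xl_center in the frame of coaster_2 between 0.04 and 0.048 m) or (horizontal distance between mug_xl_center and coaster_3 below 0.014 m and z of mug_xl_center in the frame of coaster_3 between 0.04 and 0.048 m) or (horizontal distance between mug_xl_center and coaster_4 below 0.014 m and z of mug_xl_center in the frame of coaster_4 between 0.04 and 0.048 m)) and horizontal distance between mug_xl_center and dish above 0.44 m); the robot touches nothing.
It fails at once if the sauce dish or the colander is shoved more than 20 mm or tipped (distance of any of dish, colander from where it was at the start of the episode above 0.02 m or angle between any of dish, colander's own z axis and vertical above 0.25 rad).
It fails at once if a mug is let fall: out of the fingers and moving at more than 0.5 m/s (a drop of some 13 mm) ((contact force between mug_s and the fingers below 0.05 N and linear speed of mug_s above 0.5 m/s) or (contact force between mug_m and the fingers below 0.05 N and linear speed of mug_m above 0.5 m/s) or (contact force between mug_l and the fingers below 0.05 N and linear speed of mug_l above 0.5 m/s) or (contact force between mug_xl and the fingers below 0.05 N and linear speed of mug_xl above 0.5 m/s)).
It fails at once if a mug is banged on a coaster (more than 60 N) (contact force between any of mug_s, mug_m, mug_l, mug_xl and coaster_1 above 60 N or contact force between any of mug_s, mug_m, mug_l, mug_xl and coaster_2 above 60 N or contact force between any of mug_s, mug_m, mug_l, mug_xl and coaster_3 above 60 N or contact force between any of mug_s, mug_m, mug_l, mug_xl and coaster_4 above 60 N).
It also fails if it takes over 110 s, if anything falls off the work surface, if the arm or the gripper's body presses on something with over 40 N, if the wrist force passes 120 N, or if a joint passes its speed limit or range.

## Working session

There is one attempt and no reset: what is moved stays moved. The work goes in short steps, Python scripts to look and compute and a shell command to move; the robot and the scene stay as the last step left them, time stands still between calls to the robot, and variables do not carry over. Pictures are saved under pics/ and viewed, about 12 in all and at most 16, crops included, and the job is handed in when it is done.

```bash
ls; mkdir -p pics
cat > h.py <<'E'
import numpy as np,cv2
from station import observe,vision,ctrl
def cam(n): return vision.read_camera(n)
def save(img,fn): cv2.imwrite('pics/'+fn,cv2.cvtColor(img,cv2.COLOR_RGB2BGR))
def rays(c,uv):
    p=cv2.undistortPoints(np.array(uv,float).reshape(-1,1,2),c['K'],np.array(c['distortion'],float)).reshape(-1,2)
    d=np.c_[p[:,0],-p[:,1],-np.ones(len(p))]
    T=c['cam_to_world'];return T[:3,3],d@T[:3,:3].T
def onplane(c,uv,z):
    o,d=rays(c,uv);return o+d*((z-o[2])/d[:,2])[:,None]
def cloud(c):
    h,w=c['range_z'].shape;u,v=np.meshgrid(np.arange(w),np.arange(h))
    o,d=rays(c,np.c_[u.ravel(),v.ravel()])
    P=o+d*c['range_z'].reshape(-1,1);P[c['range_z'].ravel()==0]=np.nan
    return P.reshape(h,w,3)
E
python3 - <<'E'
from h import *
for n in('top','side'):
    c=cam(n);save(c['img'],n+'0.png');print(n,c['K'].tolist(),c['distortion'],np.round(c['cam_to_world'],3).tolist())
s=observe();print(s['clock'],s['tool_pos'],s['eef_rot'],s['width'])
E
```

```text
pics
top [[389.57573134171344, 0.0, 324.3997616225924], [0.0, 389.57573134171344, 193.30480169840084], [0.0, 0.0, 1.0]] [-0.01003185  0.          0.          0.          0.        ] [[0.015, 0.996, -0.091, 0.38], [-1.0, 0.014, -0.006, 0.016], [-0.005, 0.091, 0.996, 1.055], [0.0, 0.0, 0.0, 1.0]]
side [[406.01844176017795, 0.0, 319.9907017905346], [0.0, 406.01844176017795, 194.41642926048374], [0.0, 0.0, 1.0]] [0.02292132 0.         0.         0.         0.        ] [[-0.829, 0.276, -0.486, -0.062], [-0.559, -0.419, 0.716, 0.822], [-0.006, 0.865, 0.501, 0.642], [0.0, 0.0, 0.0, 1.0]]
0.1 [ 0.17097381 -0.49600301  0.22612332] [-4.64402185e-04  8.14172151e-01 -5.80623156e-01 -4.93270936e-04] 0.9970179213016555
```

View pics/top0.png

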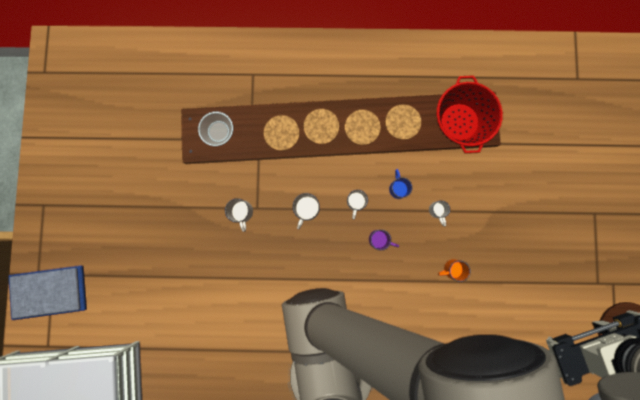

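View pics/side0.png

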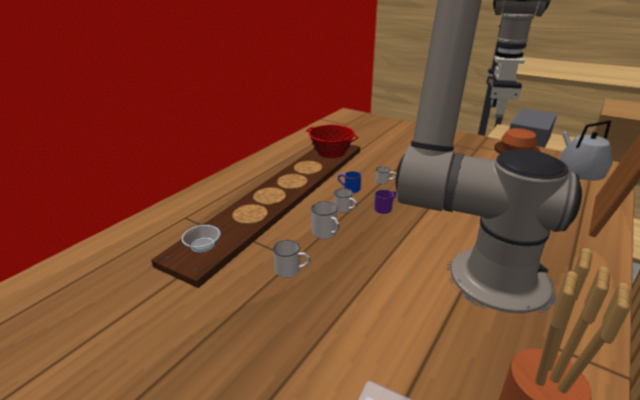

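The top view shows the dish at (215,128), the coasters at (281,132), (321,126), (362,127) and (403,121), and the colander at (469,115). The white mugs are at (238,211), (306,208), (357,201) and (440,210). The blue (400,188), purple (380,240) and orange (456,270) mugs are the look-alikes. The side view agrees. Next I measure, and confirm in one enlarged crop.

```bash
cat > m.py <<'E'
from h import *
from scipy.optimize import least_squares
H={'s':(.044,.045),'m':(.054,.053),'l':(.066,.061),'xl':(.078,.068)}
def fit(P):
    r=least_squares(lambda q:np.hypot(P[:,0]-q[0],P[:,1]-q[1])-q[2],[*P.mean(0)[:2],.03],loss='soft_l1',f_scale=.002)
    return r.x
def coasters(c):
    hsv=cv2.cvtColor(c['img'],cv2.COLOR_RGB2HSV);out=[]
    for u,v in [(281,132),(321,126),(362,127),(403,121)]:
        m=np.zeros(hsv.shape[:2],np.uint8);s=np.s_[v-24:v+25,u-20:u+21]
        m[s]=(hsv[s][...,2]>120)*255
        cs,_=cv2.findContours(m,cv2.RETR_EXTERNAL,cv2.CHAIN_APPROX_NONE);k=max(cs,key=cv2.contourArea)
        P=onplane(c,k.reshape(-1,2),.03);out.append(fit(P))
    return np.array(out)
def mugs(c,px,base=0):
    hsv=cv2.cvtColor(c['img'],cv2.COLOR_RGB2HSV)
    for n,(u,v) in px.items():
        h,d=H[n];m=np.zeros(hsv.shape[:2],np.uint8);s=np.s_[v-20:v+21,u-20:u+21]
        m[s]=((hsv[s][...,1]<60)&(hsv[s][...,2]>110))*255
        k0=cv2.morphologyEx(m,cv2.MORPH_OPEN,np.ones((5,5),np.uint8))
        cs,_=cv2.findContours(k0,cv2.RETR_EXTERNAL,cv2.CHAIN_APPROX_NONE);k=max(cs,key=cv2.contourArea)
        q=fit(onplane(c,k.reshape(-1,2),base+h))
        # handle: farthest white pixel, at half height
        vv,uu=np.nonzero(m);P=onplane(c,np.c_[uu,vv],base+h/2);
        dd=P[:,:2]-q[:2];r=np.hypot(*dd.T);sel=(r>d/2+.008)&(r<d/2+.035)
        a=dd[sel].mean(0) if sel.any() else [np.nan]*2
        print(n,'centre',np.round(q[:2],4),'innerdiam mm',round(2000*q[2],1),'handle az deg',np.round(np.degrees(np.arctan2(a[1],a[0])),1),sel.sum())
E
python3 - <<'E'
from m import *
c=cam('top');C=coasters(c);print(np.round(C,4))
mugs(c,{'l':(238,211),'xl':(306,208),'m':(357,201),'s':(440,210)})
P=cloud(c)
for n,(u,v) in {'l':(238,211),'xl':(306,208),'m':(357,201),'s':(440,210)}.items():
    q=P[v-20:v+21,u-20:u+21].reshape(-1,3);h=H[n][0];w=q[q[:,2]>h-.008];print(n,'depth top',len(w),np.round(fit(w),4),np.round(np.nanmax(q[:,2]),4), 'bbox mid',np.round((w.max(0)+w.min(0))/2,4),np.round(np.ptp(w,axis=0),3))
    k=q[(q[:,2]>.012)&(q[:,2]<h-.012)]
s=c['img'][95:285,190:480];save(cv2.resize(s,None,fx=2.75,fy=2.75,interpolation=cv2.INTER_CUBIC),'crop1.png')
D=P[128,215],P[115,469];print(D)
E
```

```text
[[ 0.6374  0.1418  0.0478]
 [ 0.6565  0.0352  0.0479]
 [ 0.6557 -0.0759  0.0481]
 [ 0.6714 -0.1851  0.0479]]
l centre [0.4193 0.2368] innerdiam mm 51.7 handle az deg 160.6 15
xl centre [0.4335 0.0664] innerdiam mm 59.0 handle az deg 153.4 15
m centre [ 0.4543 -0.0601] innerdiam mm 46.3 handle az deg 172.9 9
s centre [ 0.4316 -0.2758] innerdiam mm 39.8 handle az deg -143.2 18
l depth top 121 [0.4244 0.2453 0.0294] 0.0685 bbox mid [0.4152 0.2463 0.0633] [0.076 0.061 0.01 ]
xl depth top 110 [0.4364 0.0691 0.0327] 0.081 bbox mid [0.4311 0.0693 0.0756] [0.078 0.068 0.011]
m depth top 93 [ 0.4561 -0.0622  0.0257] 0.059 bbox mid [ 0.4472 -0.0618  0.0526] [0.07  0.052 0.013]
s depth top 96 [ 0.4354 -0.2805  0.0218] 0.0465 bbox mid [ 0.4262 -0.28    0.0413] [0.062 0.043 0.01 ]
(array([0.64675641, 0.320035  , 0.02837275]), array([ 0.69165868, -0.36346507,  0.02904335]))
```

View pics/crop1.png

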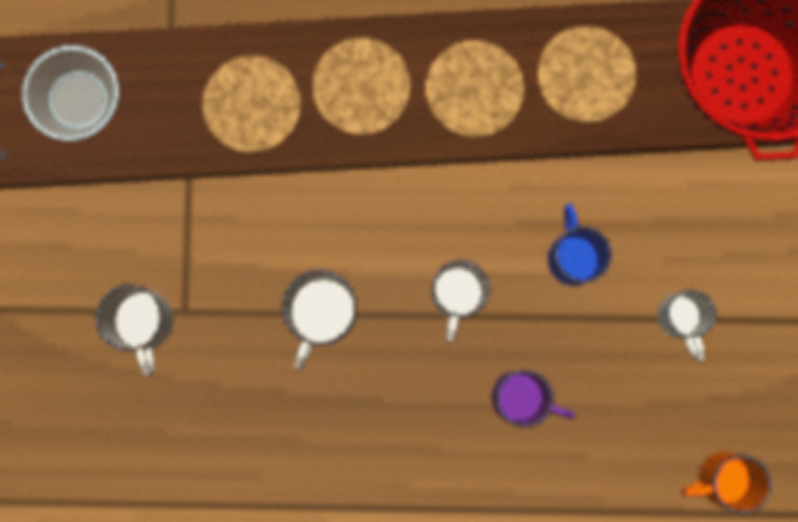

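```bash
cat > hz.py <<'E'
from m import *
def find(c,px,base=0,pr=True):
    P=cloud(c);out={}
    for n,(u,v) in px.items():
        h,d=H[n];s=np.s_[v-20:v+21,u-20:u+21]
        q=P[s].reshape(-1,3);g=cv2.cvtColor(c['img'],cv2.COLOR_RGB2HSV)[s].reshape(-1,3)
        w=q[q[:,2]>base+h-.008]
        f=fit(w);w=w[np.abs(np.hypot(*(w[:,:2]-f[:2]).T)-f[2])<.006];f=fit(w)
        k=q[(q[:,2]>base+.012)&(g[:,1]<70)]-[*f[:2],0];r=np.hypot(k[:,0],k[:,1]);k=k[(r>d/2+.006)&(r<d/2+.03)]
        a=k.mean(0);out[n]=(*f,np.degrees(np.arctan2(a[1],a[0])))
        print(n,np.round(f,4),'handle az',round(out[n][3],1),len(k))
    return out
def tool():
    s=observe();from scipy.spatial.transform import Rotation as R
    q=s['eef_rot'];M=R.from_quat([*q[1:],q[0]]).as_matrix()
    return s,np.degrees(np.arctan2(M[1,0],M[0,0]))
def togo(x,y,z,az=None):
    s,a=tool();d=np.array([x,y,z])-s['tool_pos']
    print('t',s['clock'],'tcp',np.round(s['tool_pos'],4),'yaw',round(a,1),'w',round(s['width']*91.8,1),'F',np.round(s['contact_force'],1),'| go units',np.round(d/.025,2),'turn',None if az is None else round(((az-a+90)%180-90)/5,2))
E
python3 - <<'E'
from hz import *
c=cam('top');o=find(c,{'l':(238,211),'xl':(306,208),'m':(357,201),'s':(440,210)})
f=o['s'];togo(f[0],f[1],.10,f[3]+90)
E
```

```text
l [0.4247 0.2454 0.0292] handle az -162.3 31
xl [0.4365 0.0689 0.0325] handle az 160.3 22
m [ 0.457  -0.0624  0.0253] handle az 168.1 17
s [ 0.4365 -0.2802  0.0213] handle az -165.1 28
t 0.2 tcp [ 0.171  -0.4961  0.2263] yaw -71.0 w 92.0 F [0.1 0.2 0.2] | go units [10.62  8.64 -5.05] turn -0.83
```

```bash
python3 -m pendant '[[1,0.8,0,0,0,-0.8,91],[1,0.8,0,0,0,0,91],[1,0.8,0,0,0,0,91],[1,0.8,0,0,0,0,91],[1,0.8,0,0,0,0,91],[1,0.8,0,0,0,0,91],[1,0.8,0,0,0,0,91],[1,0.8,0,0,0,0,91],[1,0.8,-1,0,0,0,91],[1,0.8,-1,0,0,0,91]]'
python3 -c "
from hz import *
togo(.4365,-.2802,.08,-75.1)"
```

```text
clock: 1.2
tool_pos: [0.4274, -0.2912, 0.1766]
eef_rot: [0.0, 0.79, -0.613, 0.002]
contact_force: [0.2, -0.4, 0.3]
width: 0.992
t 1.2 tcp [ 0.4274 -0.2912  0.1766] yaw -75.6 w 91.1 F [ 0.2 -0.4  0.3] | go units [ 0.36  0.44 -3.86] turn 0.1
```

```bash
python3 -m pendant '[[0.4,0.4,-1,0,0,0,91],[0,0,-1,0,0,0,91],[0,0,-1,0,0,0,91],[0,0,-0.8,0,0,0,91],[0,0,0,0,0,0,91]]'
python3 - <<'E'
from hz import *
togo(.4365,-.2802,.009,-75.1)
c=cam('top');save(cv2.resize(c['img'][150:270,380:520],None,fx=4,fy=4),'s1.png')
c=cam('side');save(cv2.resize(c['img'][130:230,330:450],None,fx=5,fy=5),'s2.png')
E
```

```text
clock: 1.7
tool_pos: [0.4396, -0.2751, 0.0749]
eef_rot: [-0.0, 0.792, -0.61, -0.0]
contact_force: [-0.2, 0.0, -0.3]
width: 0.994
t 1.7 tcp [ 0.4396 -0.2751  0.0749] yaw -75.2 w 91.2 F [-0.2  0.  -0.3] | go units [-0.13 -0.2  -2.63] turn 0.02
```

View pics/s2.png

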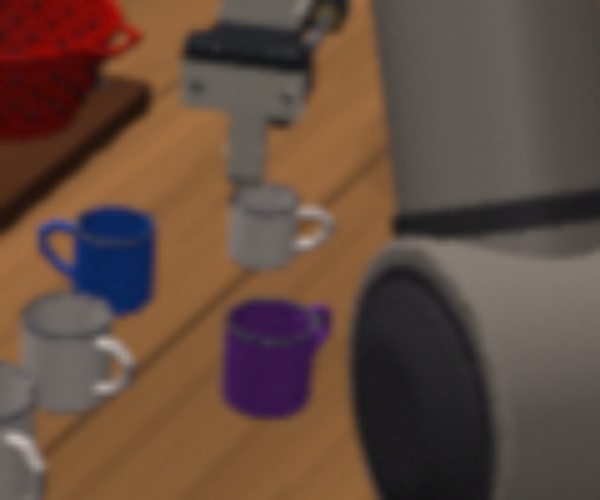

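The crop shows a finger (245,160) above the smallest mug (265,225), with the handle clear on the robot's side. I descend and grip.

```bash
python3 -m pendant '[[-0.1,-0.2,-0.9,0,0,0,91],[0,0,-0.9,0,0,0,91],[0,0,-0.8,0,0,0,91],[0,0,0,0,0,0,91]]' 10
python3 -c "
from hz import *
togo(.4365,-.2802,.009,-75.1)"
python3 -m pendant '[[0,0,0,0,0,0,40],[0,0,0,0,0,0,40],[0,0,0,0,0,0,40],[0,0,0,0,0,0,40],[0,0,0,0,0,0,40],[0,0,0,0,0,0,40],[0,0,0,0,0,0,40]]' 10
```

```text
clock: 2.2
tool_pos: [0.4422, -0.2855, 0.0174]
eef_rot: [0.0, 0.792, -0.611, 0.009]
contact_force: [-0.4, 0.2, 0.3]
width: 0.989
t 2.2 tcp [ 0.4422 -0.2855  0.0174] yaw -75.3 w 90.8 F [-0.4  0.2  0.3] | go units [-0.23  0.21 -0.33] turn 0.03
clock: 2.9
tool_pos: [0.4451, -0.288, 0.0237]
eef_rot: [0.0, 0.792, -0.611, 0.014]
contact_force: [0.3, -0.1, -0.6]
width: 0.492
```

Run:
```python
from hz import *
for i in range(4):
    s=observe();print(s['clock'],np.round(s['tool_pos'],4),np.round(s['qpos'],3),np.round(s['dq'],3),np.round(s['joint_torque'],1),round(s['width']*91.8,1));c=cam('side')
save(cv2.resize(c['img'][130:230,330:450],None,fx=5,fy=5),'s3.png')
```

```text
2.9 [ 0.4451 -0.288   0.0237] [-0.72   0.589  1.771  0.002  0.754  0.593] [ 0.001 -0.002  0.002  0.     0.001  0.   ] [  0.  -47.9 -16.7   0.1  -0.1   0. ] 45.2
2.95 [ 0.4451 -0.288   0.0237] [-0.72   0.589  1.771  0.002  0.754  0.593] [-0.001  0.003  0.     0.001 -0.001  0.   ] [ -0.  -47.7 -16.7   0.1  -0.1   0. ] 44.8
3.0 [ 0.445  -0.288   0.0236] [-0.72   0.589  1.771  0.002  0.754  0.593] [-0.001  0.     0.001 -0.001 -0.001  0.001] [  0.  -47.8 -16.7   0.1  -0.1   0. ] 45.3
3.05 [ 0.4451 -0.288   0.0236] [-0.72   0.589  1.771  0.002  0.754  0.593] [ 0.    -0.    -0.001  0.001  0.    -0.   ] [ -0.1 -47.5 -16.5   0.   -0.1   0. ] 45.0
```

View pics/s3.png

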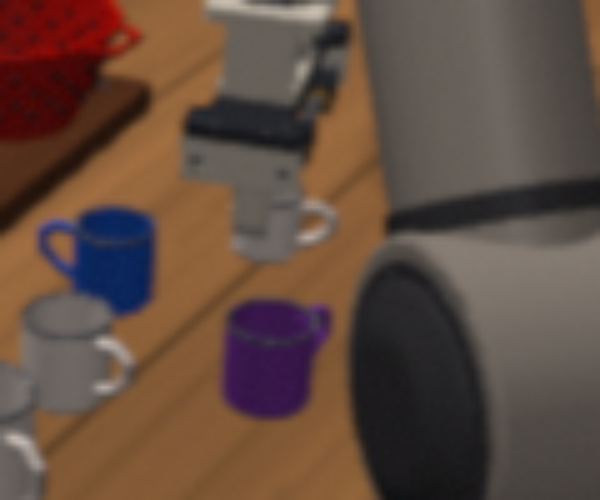

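The crop shows the finger (250,205) gripping the mug forward of its centre (265,215), with the tool tilted by about 1.6°. I'll open, recentre, straighten and grip again.

```bash
cat >> hz.py <<'E'
_t=togo
def togo(*a):
    _t(*a)
    from scipy.spatial.transform import Rotation as R
    q=observe()['eef_rot'];z=R.from_quat([*q[1:],q[0]]).as_matrix()[:,2]
    print('   level turn units',np.round(np.degrees(np.cross(z,[0,0,-1]))/5,2))
E
python3 -m pendant '[[0,0,0,0,0,0,70],[0,0,0,0,0,0,70],[0,0,0,0,0,0,70],[0,0,0,0,0,0,70]]' 10
python3 -c "
from hz import *
togo(.4365,-.2802,.009,-75.1)"
```

```text
clock: 3.5
tool_pos: [0.445, -0.288, 0.0234]
eef_rot: [0.0, 0.792, -0.611, 0.014]
contact_force: [0.1, 0.6, -0.3]
width: 0.751
t 3.5 tcp [ 0.445  -0.288   0.0234] yaw -75.3 w 68.9 F [ 0.1  0.6 -0.3] | go units [-0.34  0.31 -0.58] turn 0.04
   level turn units [0.2  0.25 0.  ]
```

```bash
python3 -m pendant '[[-0.35,0.3,-0.3,0.2,0.25,0,70],[0,0,-0.3,0,0,0,70]]' 10
python3 -c "
from hz import *
togo(.4365,-.2802,.009,-75.1)"
```

```text
clock: 3.7
tool_pos: [0.4359, -0.2802, 0.0083]
eef_rot: [0.0, 0.792, -0.611, -0.001]
contact_force: [0.2, 0.3, -0.2]
width: 0.768
t 3.7 tcp [ 0.4359 -0.2802  0.0083] yaw -75.3 w 70.5 F [ 0.2  0.3 -0.2] | go units [ 0.02 -0.    0.03] turn 0.03
   level turn units [-0.01 -0.01 -0.  ]
```

```bash
python3 -m pendant '[[0,0,0,0,0,0,35],[0,0,0,0,0,0,35],[0,0,0,0,0,0,35],[0,0,0,0,0,0,35],[0,0,0,0,0,0,35]]' 12
python3 -c "
from hz import *
togo(.6374,.1418,.13,-90)"
```

```text
clock: 4.2
tool_pos: [0.4354, -0.2799, 0.0068]
eef_rot: [0.0, 0.792, -0.611, -0.002]
contact_force: [0.0, 1.2, -0.3]
width: 0.488
t 4.2 tcp [ 0.4354 -0.2799  0.0068] yaw -75.3 w 44.8 F [ 0.   1.2 -0.3] | go units [ 8.08 16.87  4.93] turn -2.95
   level turn units [-0.02 -0.03 -0.  ]
```

```bash
python3 -m pendant '[[0,0,0.5,0,0,0,35],[0,0,1,0,0,0,35],[0,0,1,0,0,0,35],[0,0,1,0,0,0,35],[0,0.5,1,0,0,0,35],[0.5,1,0,0,0,0,35],[0.5,1,0,0,0,0,35],[0.5,1,0,0,0,0,35],[0.5,1,0,0,0,0,35],[0.5,1,0,0,0,0,35]]'
python3 -m pendant '[[0.5,1,0,0,0,0,35],[0.5,1,0,0,0,0,35],[0.5,1,0,0,0,0,35],[0.5,1,0,0,0,0,35],[0.5,1,0,0,0,0,35],[0.5,1,0,0,0,0,35],[0.5,1,0,0,0,0,35],[0.5,1,0,0,0,0,35],[0.5,1,0,0,0,0,35]]'
python3 -c "
from hz import *
togo(.6374,.1418,.08,-75)"
```

```text
clock: 5.2
tool_pos: [0.4984, -0.1402, 0.1335]
eef_rot: [-0.0, 0.79, -0.613, 0.002]
contact_force: [-0.1, -0.1, 0.2]
width: 0.494
clock: 6.1
tool_pos: [0.6138, 0.0955, 0.1437]
eef_rot: [-0.002, 0.79, -0.613, 0.005]
contact_force: [-0.2, 0.2, -0.5]
width: 0.487
t 6.1 tcp [0.6138 0.0955 0.1437] yaw -75.6 w 44.7 F [-0.2  0.2 -0.5] | go units [ 0.94  1.85 -2.55] turn 0.12
   level turn units [0.04 0.12 0.  ]
```

```bash
python3 -m pendant '[[0.5,0.9,-0.8,0,0.1,0.1,35],[0.4,0.8,-0.8,0,0,0,35],[0,0,-0.5,0,0,0,35],[0,0,0,0,0,0,35]]'
python3 -c "
from hz import *
togo(.6374,.1418,.041,-75)"
```

```text
clock: 6.5
tool_pos: [0.6379, 0.1437, 0.094]
eef_rot: [-0.001, 0.794, -0.608, 0.003]
contact_force: [-0.2, -0.1, -0.2]
width: 0.491
t 6.5 tcp [0.6379 0.1437 0.094 ] yaw -74.8 w 45.1 F [-0.2 -0.1 -0.2] | go units [-0.02 -0.08 -2.12] turn -0.03
   level turn units [0.03 0.07 0.  ]
```

```bash
python3 -m pendant '[[0,-0.1,-0.8,0,0,0,35],[0,0,-0.7,0,0,0,35],[0,0,-0.5,0,0,0,35],[0,0,-0.1,0,0,0,35]]'
python3 -c "
from hz import *
togo(.6374,.1418,.0375,-75)
c=cam('side');save(cv2.resize(c['img'][170:270,180:320],None,fx=5,fy=5),'s4.png')"
```

```text
clock: 6.9
tool_pos: [0.6386, 0.1383, 0.0452]
eef_rot: [-0.002, 0.794, -0.608, 0.005]
contact_force: [0.8, -0.6, -0.9]
width: 0.492
t 6.9 tcp [0.6386 0.1383 0.0452] yaw -75.0 w 45.1 F [ 0.8 -0.6 -0.9] | go units [-0.05  0.14 -0.31] turn -0.01
   level turn units [0.03 0.13 0.  ]
```

View pics/s4.png

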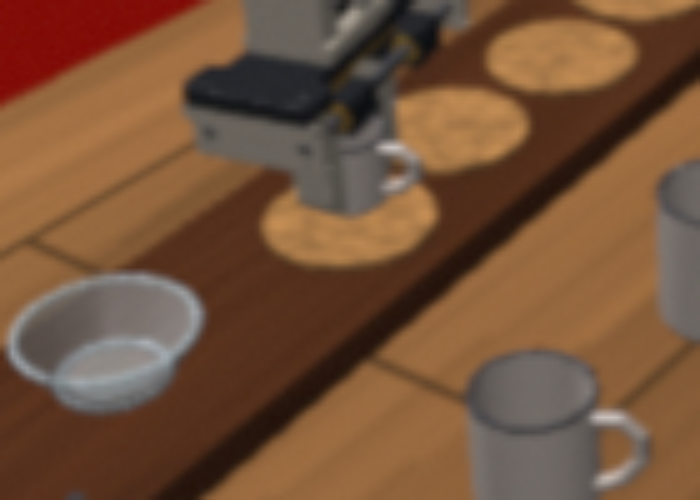

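The mug hangs just above the coaster nearest the dish (345,215 in the crop) and roughly centred, so I lower it gently until it touches.

```bash
python3 -m pendant '[[-0.05,0.15,-0.1,0,0.13,0,35],[0,0,-0.1,0,0,0,35],[0,0,-0.08,0,0,0,35],[0,0,0,0,0,0,35]]'
python3 -c "
from hz import *
togo(.6374,.1418,.0368,-75)"
```

```text
clock: 7.35
tool_pos: [0.6392, 0.142, 0.0414]
eef_rot: [-0.001, 0.793, -0.609, 0.002]
contact_force: [-0.5, -0.1, -1.3]
width: 0.49
t 7.35 tcp [0.6392 0.142  0.0414] yaw -75.0 w 45.0 F [-0.5 -0.1 -1.3] | go units [-0.07 -0.01 -0.18] turn -0.0
   level turn units [0.02 0.05 0.  ]
```

```bash
python3 -m pendant '[[-0.07,0,-0.12,0,0,0,35],[0,0,-0.1,0,0,0,35]]'; python3 -m pendant '[[0,0,-0.06,0,0,0,35],[0,0,0,0,0,0,35]]'
```

```text
clock: 7.55
tool_pos: [0.638, 0.1422, 0.0366]
eef_rot: [-0.001, 0.793, -0.609, 0.003]
contact_force: [-2.5, -2.0, 11.6]
width: 0.491
clock: 7.75
tool_pos: [0.6382, 0.142, 0.0369]
eef_rot: [-0.001, 0.793, -0.609, 0.004]
contact_force: [-0.8, 0.4, 0.2]
width: 0.489
```

```bash
python3 -m pendant '[[0,0,0,0,0,0,60],[0,0,0,0,0,0,60],[0,0,0,0,0,0,60],[0,0,0.3,0,0,0,60],[0,0,0.8,0,0,0,60],[0,0,1,0,0,0,60],[0,0,1,0,0,0,60],[0,0,1,0,0,0,91]]'
python3 -c "
from hz import *
find(cam('top'),{'m':(357,201)})
togo(.457,-.0624,.085,78.1)"
```

```text
clock: 8.55
tool_pos: [0.635, 0.1417, 0.1389]
eef_rot: [0.002, 0.793, -0.609, -0.0]
contact_force: [0.4, 0.5, -0.4]
width: 0.699
m [ 0.4569 -0.0624  0.0252] handle az 168.3 16
t 8.6 tcp [0.6374 0.142  0.1442] yaw -75.0 w 67.5 F [1.4 0.5 3.3] | go units [-7.22 -8.18 -2.37] turn -5.39
   level turn units [0.02 0.07 0.  ]
```

```bash
python3 -m pendant '[[-0.9,-1,0,0,0,-0.7,91],[-0.9,-1,0,0,0,-0.7,91],[-0.9,-1,0,0,0,-0.7,91],[-0.9,-1,0,0,0,-0.7,91],[-0.9,-1,0,0,0,-0.7,91],[-0.9,-1,0,0,0,-0.7,91],[-0.9,-1,0,0,0,-0.7,91],[-0.9,-1,0,0,0,-0.5,91],[0,-0.2,-0.8,0,0,0,91],[0,0,-0.8,0,0,0,91]]'
python3 -c "
from hz import *
togo(.4569,-.0624,.013,78.2)"
```

```text
clock: 9.6
tool_pos: [0.4541, -0.0694, 0.1114]
eef_rot: [0.006, -0.622, 0.783, -0.012]
contact_force: [0.6, -0.2, -0.6]
width: 0.993
t 9.6 tcp [ 0.4541 -0.0694  0.1114] yaw -103.0 w 91.2 F [ 0.6 -0.2 -0.6] | go units [ 0.11  0.28 -3.94] turn 0.24
   level turn units [0.13 0.27 0.  ]
```

```bash
python3 -m pendant '[[0.1,0.3,-0.8,0.13,0.27,0.2,91],[0,0,-0.3,0,0,0,91],[0,0,0,0,0,0,91]]'
python3 -c "
from hz import *
togo(.4569,-.0624,.013,78.2)"
```

```text
clock: 9.9
tool_pos: [0.4556, -0.0625, 0.0824]
eef_rot: [-0.0, -0.629, 0.778, 0.0]
contact_force: [0.3, 0.4, 0.6]
width: 0.99
t 9.9 tcp [ 0.4556 -0.0625  0.0824] yaw -102.1 w 90.9 F [0.3 0.4 0.6] | go units [ 0.05  0.   -2.78] turn 0.06
   level turn units [-0.   -0.01 -0.  ]
```

```bash
python3 -m pendant '[[0.05,0,-0.6,0,0,0,91],[0,0,-0.8,0,0,0,91],[0,0,-0.7,0,0,0,91],[0,0,-0.4,0,0,0,91],[0,0,0,0,0,0,91]]'
python3 -c "
from hz import *
togo(.4569,-.0624,.013,78.2)"
```

```text
clock: 10.4
tool_pos: [0.4601, -0.0635, 0.0225]
eef_rot: [0.002, -0.629, 0.778, -0.004]
contact_force: [0.6, 0.3, -0.9]
width: 0.987
t 10.4 tcp [ 0.4601 -0.0635  0.0225] yaw -102.1 w 90.6 F [ 0.6  0.3 -0.9] | go units [-0.13  0.05 -0.38] turn 0.06
   level turn units [0.04 0.1  0.  ]
```

```bash
python3 -m pendant '[[-0.15,0.05,-0.35,0.04,0.1,0,91],[0,0,0,0,0,0,40],[0,0,0,0,0,0,40],[0,0,0,0,0,0,40],[0,0,0,0,0,0,40],[0,0,0,0,0,0,40],[0,0,0,0,0,0,40]]' 12
python3 -c "
from hz import *
togo(.6565,.0352,.12,78)"
```

```text
clock: 11.1
tool_pos: [0.4581, -0.0628, 0.0161]
eef_rot: [0.002, -0.629, 0.778, -0.002]
contact_force: [-0.4, 0.9, -1.1]
width: 0.582
t 11.1 tcp [ 0.4581 -0.0628  0.0161] yaw -102.1 w 53.4 F [-0.4  0.9 -1.1] | go units [7.93 3.92 4.15] turn 0.02
   level turn units [0.02 0.06 0.  ]
```

```bash
python3 -m pendant '[[0,0,0.5,0,0,0,40],[0,0,1,0,0,0,40],[0,0,1,0,0,0,40],[0.3,0,1,0,0,0,40],[1,0.5,0.6,0,0,0,40],[1,0.5,0,0,0,0,40],[1,0.5,0,0,0,0,40],[1,0.5,0,0,0,0,40],[1,0.5,0,0,0,0,40],[1,0.5,0,0,0,0,40]]'
python3 -m pendant '[[0.9,0.5,0,0,0,0,40],[0.4,0.3,0,0,0,0,40],[0,0,-0.5,0,0,0,40]]'
python3 -c "
from hz import *
togo(.6565,.0352,.0461,78)"
```

```text
clock: 12.1
tool_pos: [0.6163, 0.0144, 0.1233]
eef_rot: [0.0, -0.627, 0.779, -0.0]
contact_force: [0.1, -1.2, -0.3]
width: 0.579
clock: 12.4
tool_pos: [0.653, 0.0371, 0.1106]
eef_rot: [0.002, -0.628, 0.778, -0.001]
contact_force: [-0.3, 0.8, -0.1]
width: 0.582
t 12.4 tcp [0.653  0.0371 0.1106] yaw -102.2 w 53.4 F [-0.3  0.8 -0.1] | go units [ 0.14 -0.08 -2.58] turn 0.03
   level turn units [0.   0.05 0.  ]
```

```bash
python3 -m pendant '[[0.1,-0.1,-0.8,0,0,0,40],[0,0,-0.7,0,0,0,40],[0,0,-0.5,0,0,0,40],[0,0,-0.2,0,0,0,40],[0,0,0,0,0,0,40]]'
python3 -c "
from hz import *
togo(.6565,.0352,.0461,78)"
```

```text
clock: 12.9
tool_pos: [0.6502, 0.0333, 0.0475]
eef_rot: [-0.002, -0.628, 0.778, 0.002]
contact_force: [0.1, 0.6, -0.8]
width: 0.577
t 12.9 tcp [0.6502 0.0333 0.0475] yaw -102.2 w 53.0 F [ 0.1  0.6 -0.8] | go units [ 0.25  0.08 -0.06] turn 0.04
   level turn units [ 0.   -0.06  0.  ]
```

```bash
python3 -m pendant '[[0.25,0.08,0.02,0,-0.06,0,40],[0,0,0,0,0,0,40]]'; python3 -m pendant '[[0,0,-0.08,0,0,0,40],[0,0,0,0,0,0,40]]'
```

```text
clock: 13.1
tool_pos: [0.6573, 0.0351, 0.049]
eef_rot: [0.0, -0.628, 0.778, -0.001]
contact_force: [1.0, 0.1, -0.6]
width: 0.583
clock: 13.3
tool_pos: [0.6582, 0.0351, 0.0483]
eef_rot: [0.001, -0.628, 0.778, -0.002]
contact_force: [0.8, 0.0, -0.6]
width: 0.577
```

```bash
python3 -m pendant '[[-0.04,0,-0.08,0,0,0,40],[0,0,-0.06,0,0,0,40]]';python3 -m pendant '[[0,0,-0.06,0,0,0,40],[0,0,0,0,0,0,40]]'
```

```text
clock: 13.5
tool_pos: [0.6577, 0.0352, 0.046]
eef_rot: [0.002, -0.628, 0.778, -0.002]
contact_force: [-3.9, -1.2, 8.8]
width: 0.581
clock: 13.7
tool_pos: [0.6577, 0.0352, 0.0465]
eef_rot: [0.002, -0.628, 0.778, -0.003]
contact_force: [0.5, 0.2, -1.1]
width: 0.576
```

```bash
python3 -m pendant '[[0,0,0,0,0,0,68],[0,0,0,0,0,0,68],[0,0,0,0,0,0,68],[0,0,0.3,0,0,0,68],[0,0,0.8,0,0,0,68],[0,0,1,0,0,0,68],[0,0,1,0,0,0,68],[0,0,0.8,0,0,0,91]]'
python3 -c "
from hz import *
find(cam('top'),{'l':(238,211)})
togo(.4247,.2454,.1,-72.3)"
```

```text
clock: 14.5
tool_pos: [0.6552, 0.0353, 0.1445]
eef_rot: [-0.0, -0.628, 0.778, -0.0]
contact_force: [0.7, -0.5, 0.5]
width: 0.789
l [0.3939 0.1766 0.0804] handle az 75.8 114
t 14.55 tcp [0.6569 0.0352 0.1484] yaw -102.2 w 75.8 F [1.3 0.  3.3] | go units [-9.29  8.41 -1.94] turn 5.97
   level turn units [0.01 0.06 0.  ]
```

```bash
python3 -m pendant '[[-0.95,0.85,0,0,0,0.6,91],[-0.95,0.85,0,0,0,0.6,91],[-0.95,0.85,0,0,0,0.6,91],[-0.95,0.85,0,0,0,0.6,91],[-0.95,0.85,0,0,0,0.6,91],[-0.95,0.85,0,0,0,0.6,91],[-0.95,0.85,0,0,0,0.6,91],[-0.95,0.85,0,0,0,0.6,91],[-0.95,0.85,0,0,0,0.6,91],[-0.95,0.85,0,0,0,0.6,91]]'
python3 -c "
from hz import *
togo(.4247,.2454,.023,-72.3)"
```

```text
clock: 15.55
tool_pos: [0.414, 0.251, 0.1518]
eef_rot: [-0.007, 0.812, -0.583, 0.004]
contact_force: [0.1, -0.3, 0.1]
width: 0.996
t 15.55 tcp [0.414  0.251  0.1518] yaw -71.4 w 91.4 F [ 0.1 -0.3  0.1] | go units [ 0.43 -0.22 -5.15] turn -0.18
   level turn units [-0.07  0.17  0.  ]
```

```bash
python3 -m pendant '[[0.4,-0.2,-0.8,-0.07,0.17,-0.2,91],[0,0,-0.7,0,0,0,91],[0,0,-0.3,0,0,0,91],[0,0,0,0,0,0,91]]'
python3 -c "
from hz import *
togo(.4247,.2454,.023,-72.3)
c=cam('side');save(cv2.resize(c['img'][150:290,200:380],None,fx=4,fy=4),'s5.png')"
```

```text
clock: 15.95
tool_pos: [0.4211, 0.2494, 0.1073]
eef_rot: [-0.001, 0.809, -0.587, 0.0]
contact_force: [-0.8, -0.9, 0.1]
width: 0.995
t 15.95 tcp [0.4211 0.2494 0.1073] yaw -72.0 w 91.3 F [-0.8 -0.9  0.1] | go units [ 0.14 -0.16 -3.37] turn -0.07
   level turn units [-0.02  0.03  0.  ]
```

View pics/s5.png

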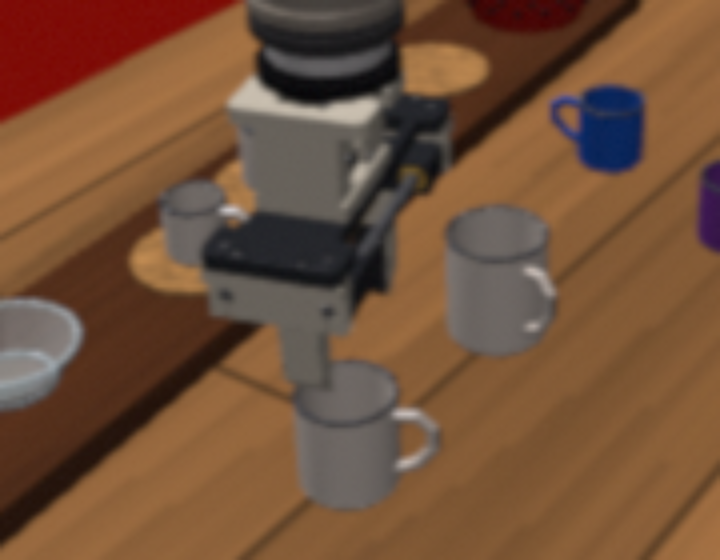

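S stands upright on its coaster (195,220 in the crop). The fingers are above the L mug (347,435), and XL is at (497,280). I descend on L.

```bash
python3 -m pendant '[[0.15,-0.15,-0.7,0,0,0,91],[0,0,-0.8,0,0,0,91],[0,0,-0.8,0,0,0,91],[0,0,-0.5,0,0,0,91],[0,0,0,0,0,0,91]]'
python3 -c "
from hz import *
togo(.4247,.2454,.023,-72.3)"
```

```text
clock: 16.5
tool_pos: [0.4294, 0.2459, 0.0403]
eef_rot: [-0.006, 0.809, -0.588, 0.003]
contact_force: [-0.2, -0.5, 0.9]
width: 0.991
t 16.5 tcp [0.4294 0.2459 0.0403] yaw -72.1 w 91.0 F [-0.2 -0.5  0.9] | go units [-0.19 -0.02 -0.69] turn -0.04
   level turn units [-0.06  0.14  0.  ]
```

```bash
python3 -m pendant '[[-0.2,0,-0.4,-0.06,0.14,0,91],[0,0,-0.25,0,0,0,91],[0,0,0,0,0,0,91]]'
python3 -c "
from hz import *
togo(.4247,.2454,.023,-72.3)"
```

```text
clock: 16.8
tool_pos: [0.4257, 0.2462, 0.0251]
eef_rot: [-0.001, 0.808, -0.589, 0.001]
contact_force: [0.4, 0.4, -0.3]
width: 0.991
t 16.8 tcp [0.4257 0.2462 0.0251] yaw -72.1 w 91.0 F [ 0.4  0.4 -0.3] | go units [-0.04 -0.03 -0.08] turn -0.04
   level turn units [-0.01  0.03  0.  ]
```

```bash
python3 -m pendant '[[0,0,0,0,0,0,48],[0,0,0,0,0,0,48],[0,0,0,0,0,0,48],[0,0,0,0,0,0,48],[0,0,0,0,0,0,48],[0,0,0,0,0,0,48]]' 14
python3 -c "
from hz import *
togo(.6557,-.0759,.2,-72)"
```

```text
clock: 17.4
tool_pos: [0.4264, 0.2467, 0.0263]
eef_rot: [-0.002, 0.808, -0.589, 0.001]
contact_force: [0.8, 0.2, -2.0]
width: 0.668
t 17.4 tcp [0.4264 0.2467 0.0263] yaw -72.1 w 61.3 F [ 0.8  0.2 -2. ] | go units [  9.17 -12.9    6.95] turn 0.02
   level turn units [-0.02  0.05  0.  ]
```

```bash
python3 -m pendant '[[0,0,0.5,0,0,0,48],[0,0,1,0,0,0,48],[0,0,1,0,0,0,48],[0,0,1,0,0,0,48],[0,0,1,0,0,0,48],[0,0,1,0,0,0,48],[0,-0.5,0.8,0,0,0,48],[0.7,-1,0,0,0,0,48],[0.7,-1,0,0,0,0,48],[0.7,-1,0,0,0,0,48]]'
python3 -m pendant '[[0.7,-1,0,0,0,0,48],[0.7,-1,0,0,0,0,48],[0.7,-1,0,0,0,0,48],[0.7,-1,0,0,0,0,48],[0.7,-1,0,0,0,0,48],[0.7,-1,0,0,0,0,48],[0.7,-1,0,0,0,0,48],[0.7,-1,0,0,0,0,48],[0.7,-1,0,0,0,0,48]]'
python3 -c "
from hz import *
togo(.6557,-.0759,.0563,-72)"
```

```text
clock: 18.4
tool_pos: [0.4751, 0.1579, 0.1891]
eef_rot: [0.0, 0.81, -0.586, -0.0]
contact_force: [0.3, -0.3, -0.4]
width: 0.669
clock: 19.3
tool_pos: [0.6354, -0.0773, 0.1865]
eef_rot: [0.002, 0.81, -0.586, -0.003]
contact_force: [1.0, 0.8, -1.6]
width: 0.665
t 19.3 tcp [ 0.6354 -0.0773  0.1865] yaw -71.7 w 61.1 F [ 1.   0.8 -1.6] | go units [ 0.81  0.06 -5.21] turn -0.05
   level turn units [-0.01 -0.08 -0.  ]
```

```bash
python3 -m pendant '[[0.8,0.2,-0.6,0,-0.08,0,48],[0,0,-1,0,0,0,48],[0,0,-1,0,0,0,48],[0,0,-1,0,0,0,48],[0,0,-0.5,0,0,0,48],[0,0,0,0,0,0,48]]'
python3 -c "
from hz import *
togo(.6557,-.0759,.0563,-72)"
```

```text
clock: 19.9
tool_pos: [0.6566, -0.0778, 0.0778]
eef_rot: [0.0, 0.808, -0.589, -0.001]
contact_force: [-0.7, -0.0, -1.8]
width: 0.669
t 19.9 tcp [ 0.6566 -0.0778  0.0778] yaw -72.1 w 61.4 F [-0.7 -0.  -1.8] | go units [-0.04  0.08 -0.86] turn 0.02
   level turn units [-0.   -0.02 -0.  ]
```

```bash
python3 -m pendant '[[0,0.08,-0.4,0,0,0,48],[0,0,-0.25,0,0,0,48],[0,0,-0.1,0,0,0,48],[0,0,0,0,0,0,48]]'
python3 -c "
from hz import *
togo(.6557,-.0759,.0563,-72)"
```

```text
clock: 20.3
tool_pos: [0.6582, -0.0757, 0.0606]
eef_rot: [-0.0, 0.809, -0.588, 0.001]
contact_force: [0.7, -0.8, -0.8]
width: 0.667
t 20.3 tcp [ 0.6582 -0.0757  0.0606] yaw -72.1 w 61.2 F [ 0.7 -0.8 -0.8] | go units [-0.1  -0.01 -0.17] turn 0.02
   level turn units [0.01 0.03 0.  ]
```

```bash
python3 -m pendant '[[-0.1,0,-0.1,0,0,0,48],[0,0,-0.08,0,0,0,48]]';python3 -m pendant '[[0,0,-0.06,0,0,0,48],[0,0,0,0,0,0,48]]'
```

```text
clock: 20.5
tool_pos: [0.6563, -0.0758, 0.0572]
eef_rot: [-0.001, 0.809, -0.588, 0.002]
contact_force: [-0.3, -0.2, -1.5]
width: 0.668
clock: 20.7
tool_pos: [0.6567, -0.076, 0.0565]
eef_rot: [-0.001, 0.809, -0.588, 0.003]
contact_force: [0.0, -0.3, -1.9]
width: 0.67
```

```bash
python3 -m pendant '[[0,0,-0.05,0,0,0,48],[0,0,-0.04,0,0,0,48]]';python3 -m pendant '[[0,0,-0.04,0,0,0,48],[0,0,0,0,0,0,48]]'
```

```text
clock: 20.9
tool_pos: [0.6571, -0.0761, 0.0563]
eef_rot: [-0.002, 0.809, -0.588, 0.004]
contact_force: [-3.4, 0.4, 6.2]
width: 0.671
clock: 21.1
tool_pos: [0.6571, -0.076, 0.0566]
eef_rot: [-0.002, 0.809, -0.588, 0.004]
contact_force: [0.2, -0.5, -1.5]
width: 0.668
```

```bash
python3 -m pendant '[[0,0,0,0,0,0,75],[0,0,0,0,0,0,75],[0,0,0,0,0,0,75],[0,0,0.3,0,0,0,75],[0,0,0.8,0,0,0,75],[0,0,1,0,0,0,75],[0,0,1,0,0,0,75],[0,0,1,0,0,0,91],[0,0,0.6,0,0,0,91]]'
python3 -c "
from hz import *
find(cam('top'),{'xl':(306,208)})
togo(.4365,.0689,.12,-109.7)"
```

```text
clock: 22.0
tool_pos: [0.6556, -0.0758, 0.1773]
eef_rot: [-0.001, 0.809, -0.588, 0.002]
contact_force: [0.9, -0.7, 0.7]
width: 0.944
xl [0.4158 0.0662 0.0453] handle az -102.4 591
t 22.05 tcp [ 0.6566 -0.076   0.1799] yaw -72.1 w 88.7 F [1.  0.4 2.6] | go units [-8.8   5.8  -2.39] turn -7.52
   level turn units [0.02 0.1  0.  ]
```

```bash
python3 -m pendant '[[-0.9,0.6,0,0,0,-0.75,91],[-0.9,0.6,0,0,0,-0.75,91],[-0.9,0.6,0,0,0,-0.75,91],[-0.9,0.6,0,0,0,-0.75,91],[-0.9,0.6,0,0,0,-0.75,91],[-0.9,0.6,0,0,0,-0.75,91],[-0.9,0.6,0,0,0,-0.75,91],[-0.9,0.6,0,0,0,-0.75,91],[-0.9,0.6,0,0,0,-0.75,91],[-0.6,0.4,-0.6,0,0,-0.75,91]]'
python3 -c "
from hz import *
togo(.4365,.0689,.033,-109.7)"
```

```text
clock: 23.05
tool_pos: [0.4324, 0.0719, 0.1658]
eef_rot: [0.002, -0.565, 0.825, -0.008]
contact_force: [0.1, -0.3, -0.3]
width: 0.993
t 23.05 tcp [0.4324 0.0719 0.1658] yaw -111.3 w 91.1 F [ 0.1 -0.3 -0.3] | go units [ 0.16 -0.12 -5.31] turn 0.31
   level turn units [0.12 0.14 0.  ]
```

```bash
python3 -m pendant '[[0.15,-0.1,-0.8,0.12,0.14,0.3,91],[0,0,-0.8,0,0,0,91],[0,0,-0.3,0,0,0,91],[0,0,0,0,0,0,91]]'
python3 -c "
from hz import *
togo(.4365,.0689,.033,-109.7)"
```

```text
clock: 23.45
tool_pos: [0.4329, 0.0711, 0.1166]
eef_rot: [-0.0, -0.576, 0.817, 0.001]
contact_force: [-0.3, 0.6, 0.7]
width: 0.993
t 23.45 tcp [0.4329 0.0711 0.1166] yaw -109.7 w 91.2 F [-0.3  0.6  0.7] | go units [ 0.14 -0.09 -3.34] turn -0.01
   level turn units [-0.01 -0.02 -0.  ]
```

```bash
python3 -m pendant '[[0.1,-0.1,-0.6,0,0,0,91],[0,0,-0.8,0,0,0,91],[0,0,-0.8,0,0,0,91],[0,0,-0.5,0,0,0,91],[0,0,0,0,0,0,91]]'
python3 -c "
from hz import *
togo(.4365,.0689,.033,-109.7)"
```

```text
clock: 23.95
tool_pos: [0.4394, 0.0681, 0.0509]
eef_rot: [0.003, -0.576, 0.818, -0.002]
contact_force: [-1.1, 0.1, 0.5]
width: 0.991
t 23.95 tcp [0.4394 0.0681 0.0509] yaw -109.7 w 91.0 F [-1.1  0.1  0.5] | go units [-0.12  0.03 -0.72] turn -0.0
   level turn units [-0.01  0.08  0.  ]
```

```bash
python3 -m pendant '[[-0.12,0.03,-0.4,0,0.08,0,91],[0,0,-0.25,0,0,0,91],[0,0,0,0,0,0,91]]'
python3 -c "
from hz import *
togo(.4365,.0689,.033,-109.7)"
python3 -m pendant '[[0,0,0,0,0,0,55],[0,0,0,0,0,0,55],[0,0,0,0,0,0,55],[0,0,0,0,0,0,55],[0,0,0,0,0,0,55],[0,0,0,0,0,0,55]]' 16
python3 -c "
from hz import *
togo(.6714,-.1851,.2,-109.7)"
```

```text
clock: 24.25
tool_pos: [0.438, 0.0688, 0.0355]
eef_rot: [0.001, -0.576, 0.818, -0.001]
contact_force: [-0.6, 0.4, -1.6]
width: 0.99
t 24.25 tcp [0.438  0.0688 0.0355] yaw -109.7 w 90.9 F [-0.6  0.4 -1.6] | go units [-0.06  0.   -0.1 ] turn 0.0
   level turn units [-0.    0.04  0.  ]
clock: 24.85
tool_pos: [0.4386, 0.0688, 0.0365]
eef_rot: [0.002, -0.576, 0.818, -0.001]
contact_force: [-0.6, -0.7, -2.6]
width: 0.743
t 24.85 tcp [0.4386 0.0688 0.0365] yaw -109.7 w 68.2 F [-0.6 -0.7 -2.6] | go units [  9.31 -10.16   6.54] turn -0.0
   level turn units [-0.    0.06  0.  ]
```

```bash
python3 -m pendant '[[0,0,0.5,0,0,0,55],[0,0,1,0,0,0,55],[0,0,1,0,0,0,55],[0,0,1,0,0,0,55],[0,0,1,0,0,0,55],[0,0,1,0,0,0,55],[0,-0.5,0.8,0,0,0,55],[0.9,-1,0,0,0,0,55],[0.9,-1,0,0,0,0,55],[0.9,-1,0,0,0,0,55]]'
python3 -m pendant '[[0.9,-1,0,0,0,0,55],[0.9,-1,0,0,0,0,55],[0.9,-1,0,0,0,0,55],[0.9,-1,0,0,0,0,55],[0.9,-1,0,0,0,0,55],[0.9,-0.8,0,0,0,0,55]]'
python3 -c "
from hz import *
togo(.673,-.185,.0665,-109.7)"
```

```text
clock: 25.85
tool_pos: [0.5017, -0.0185, 0.1999]
eef_rot: [-0.0, -0.578, 0.816, 0.001]
contact_force: [0.2, 0.0, -1.3]
width: 0.744
clock: 26.45
tool_pos: [0.6395, -0.1703, 0.1976]
eef_rot: [-0.002, -0.578, 0.816, 0.003]
contact_force: [0.6, -0.1, -1.1]
width: 0.745
t 26.45 tcp [ 0.6395 -0.1703  0.1976] yaw -109.4 w 68.4 F [ 0.6 -0.1 -1.1] | go units [ 1.34 -0.59 -5.24] turn -0.05
   level turn units [-0.03 -0.07 -0.  ]
```

```bash
python3 -m pendant '[[0.8,-0.3,0,0,-0.07,0,55],[0.4,-0.1,-0.6,0,0,0,55],[0,0,-1,0,0,0,55],[0,0,-1,0,0,0,55],[0,0,-0.8,0,0,0,55],[0,0,-0.3,0,0,0,55],[0,0,0,0,0,0,55]]'
python3 -c "
from hz import *
togo(.673,-.185,.0665,-109.7)"
```

```text
clock: 27.15
tool_pos: [0.6705, -0.1848, 0.0962]
eef_rot: [-0.001, -0.576, 0.818, 0.003]
contact_force: [-0.2, 0.1, -1.7]
width: 0.745
t 27.15 tcp [ 0.6705 -0.1848  0.0962] yaw -109.7 w 68.4 F [-0.2  0.1 -1.7] | go units [ 0.1  -0.01 -1.19] turn -0.0
   level turn units [-0.04 -0.07 -0.  ]
```

```bash
python3 -m pendant '[[0.1,0,-0.5,-0.04,-0.07,0,55],[0,0,-0.4,0,0,0,55],[0,0,-0.15,0,0,0,55],[0,0,0,0,0,0,55]]'
python3 -c "
from hz import *
togo(.673,-.185,.0665,-109.7)"
```

```text
clock: 27.55
tool_pos: [0.6744, -0.1853, 0.0724]
eef_rot: [0.001, -0.576, 0.818, -0.002]
contact_force: [0.1, 0.3, -1.8]
width: 0.746
t 27.55 tcp [ 0.6744 -0.1853  0.0724] yaw -109.7 w 68.5 F [ 0.1  0.3 -1.8] | go units [-0.06  0.01 -0.23] turn -0.0
   level turn units [0.01 0.05 0.  ]
```

```bash
python3 -m pendant '[[-0.06,0,-0.12,0,0.05,0,55],[0,0,-0.08,0,0,0,55]]';python3 -m pendant '[[0,0,-0.06,0,0,0,55],[0,0,-0.04,0,0,0,55]]'
```

```text
clock: 27.75
tool_pos: [0.6736, -0.1856, 0.0689]
eef_rot: [0.0, -0.576, 0.818, -0.001]
contact_force: [-0.6, -0.2, -2.6]
width: 0.748
clock: 27.95
tool_pos: [0.6739, -0.1858, 0.0668]
eef_rot: [0.0, -0.576, 0.818, -0.002]
contact_force: [-0.4, -0.6, -2.2]
width: 0.744
```

```bash
python3 -m pendant '[[0,0,-0.04,0,0,0,55],[0,0,0,0,0,0,55]]'
```

```text
clock: 28.15
tool_pos: [0.6741, -0.1859, 0.0665]
eef_rot: [0.001, -0.576, 0.818, -0.002]
contact_force: [-0.0, 0.5, -1.1]
width: 0.747
```

```bash
python3 -m pendant '[[0,0,-0.05,0,0,0,55],[0,0,-0.03,0,0,0,55]]'; python3 -m pendant '[[0,0,0,0,0,0,55]]'
```

```text
clock: 28.35
tool_pos: [0.6744, -0.1859, 0.0664]
eef_rot: [0.001, -0.576, 0.818, -0.003]
contact_force: [-2.0, 0.1, 3.8]
width: 0.747
clock: 28.45
tool_pos: [0.6744, -0.186, 0.0665]
eef_rot: [0.001, -0.576, 0.818, -0.003]
contact_force: [-0.8, 0.4, -0.9]
width: 0.747
```

Contact made. I release, rise and back off toward the robot so that the cameras can see.

```bash
python3 -m pendant '[[0,0,0,0,0,0,82],[0,0,0,0,0,0,82],[0,0,0,0,0,0,82],[0,0,0.3,0,0,0,82],[0,0,0.8,0,0,0,82],[0,0,1,0,0,0,82],[0,0,1,0,0,0,82],[0,0,1,0,0,0,82],[0,0,1,0,0,0,82],[0,0,0.6,0,0,0,82]]'
python3 -m pendant '[[-1,-0.4,0,0,0,0,82],[-1,-0.4,0,0,0,0,82],[-1,-0.4,0,0,0,0,82],[-1,-0.4,0,0,0,0,82],[-1,-0.4,0,0,0,0,82],[-1,-0.4,0,0,0,0,82],[-1,-0.4,0,0,0,0,82],[-1,-0.4,0,0,0,0,82],[-1,-0.4,0,0,0,0,82],[-1,-0.4,0,0,0,0,82]]'
python3 - <<'E'
from hz import *
c=cam('top');save(c['img'],'top9.png');d=cam('side');save(d['img'],'side9.png')
C=np.array([[.6374,.1418],[.6565,.0352],[.6557,-.0759],[.6714,-.1851]])
o=find(c,{'s':(279,130),'m':(320,124),'l':(362,124),'xl':(404,117)},base=.03)
for n,q in zip(['s','m','l','xl'],C): print(n,'off mm',np.round((np.array(o[n][:2])-q)*1000,1))
E
```

```text
clock: 29.45
tool_pos: [0.673, -0.1855, 0.2135]
eef_rot: [0.0, -0.576, 0.818, -0.001]
contact_force: [-0.0, -0.1, 0.2]
width: 0.892
clock: 30.45
tool_pos: [0.4184, -0.2875, 0.2243]
eef_rot: [0.004, -0.578, 0.816, -0.01]
contact_force: [-0.1, -0.0, -0.2]
width: 0.894
s [0.6384 0.1404 0.0214] handle az -166.5 17
m [0.6563 0.034  0.0254] handle az 168.9 19
l [ 0.6552 -0.0776  0.0292] handle az -163.8 28
xl [ 0.6715 -0.1861  0.0327] handle az 159.4 24
s off mm [ 1.  -1.4]
m off mm [-0.2 -1.2]
l off mm [-0.5 -1.7]
xl off mm [ 0.1 -1. ]
```

View pics/top9.png

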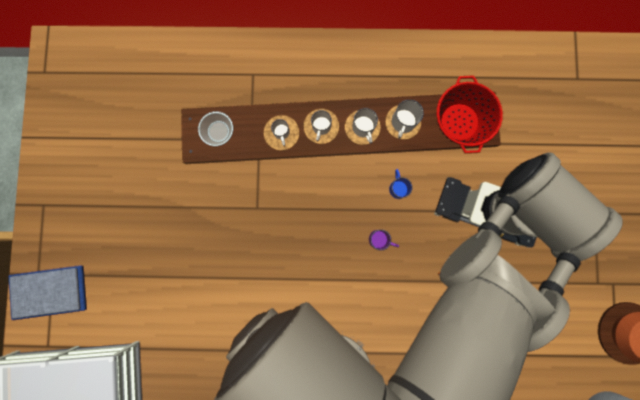

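View pics/side9.png

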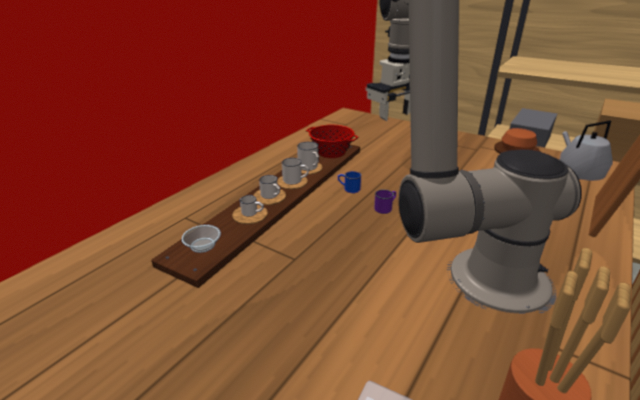

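Both views show the mugs upright in order at top-view (281,130), (321,124), (363,124) and (405,119), smallest next to the dish. The dish (215,128) and colander (469,115) have not moved, and the gripper is clear.

```bash
python3 -m pendant '[[0,0,0,0,0,0,82],[0,0,0,0,0,0,82]]'; python3 -c "
from station import ctrl
print(ctrl.job_done())"
```

```text
clock: 30.75
tool_pos: [0.4178, -0.2884, 0.2257]
eef_rot: [0.004, -0.576, 0.817, -0.011]
contact_force: [1.2, -0.1, 0.4]
width: 0.893
the job is handed in; nothing more can be done
None
```

All four white mugs now stand on the coasters, smallest next to the sauce dish and biggest next to the colander. I handed the job in at about 31 s of robot time.

- **Placing:** I lowered each mug until it touched, then released it. Wrist force readings at touchdown peaked at about 12 N.
- **Last checks:** The top camera put each mug's axis within about 2 mm of its coaster's centre. Both camera views showed the mugs upright, the gripper clear, and the dish and colander in place as far as the eye can tell. I did not measure tilt or dish and colander shift in numbers.
- **Mended on the way:** The first grip on the smallest mug was about 8 mm off-centre, with the tool tilted about 1.6°. I opened, recentred and gripped again before lifting.
- **Measurements I did not use:** White-colour mug positions differed from the depth fits by up to 10 mm, because they caught only the lit inside. When I re-measured the two biggest mugs before gripping, the arm blocked the view. I kept the first depth readings each time, and the grips matched.

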